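# Collar and close the swab jars

### The arm

A 7-joint arm with a two-finger parallel gripper is mounted at the origin on the work surface. World frame = base frame: x ahead of the robot, y to its left, z up, the work surface at z = 0. Lengths are in m, angles in rad, forces in N, time in s.
With the tool pointing down it reaches from about 0.4 to 0.9 m from the base axis. Payload 5.6 kg.
Tool frame: the origin (TCP) lies at the centre of the arm's flange, where the gripper is bolted on; the fingertips stand 190 mm ahead of it and the grasp point (between the pads) lies 171 mm ahead of it; x points along the fingers, y is the direction in which the jaws open and shut, and the axes are right-handed (so a half turn about x gives the same grasp; the last joint's range is limited). The gripper opens to 92 mm and grips with 3 to 60 N. Pads are 20 mm wide; open, the fingers measure 128 mm over their backs; the gripper's body (75 mm by 189 mm) begins 69 mm behind the grasp point.
Start: joints at [-1.339, 0.468, -0.012, 1.603, 0.006, 1.071, -0.056], TCP at [0.176, 0.626, 0.405] pointing down, gripper open.
Joint ranges: [-2.53, 2.53], [-0.31, 2.02], [-1.57, 1.55], [0.28, 2.44], [-1.29, 4.43], [0.15, 1.84], [-2.92, 2.92]. Speed limits (rad/s): [2.57, 2.57, 3.14, 3.14, 3.14, 3.14, 3.14].

### API

Orientations are given as a unit quaternion [x, y, z, w].
In Python, from workcell import r gives the robot as it stands. Calls block until the motion is done:
- r.move_pose(position, orientation): joint-space move of the TCP to a pose.
- r.move_straight(position, rot=None, velocity=0.15): straight line of the TCP; rot=None keeps the orientation; velocity is the mean speed in m/s.
- r.move_j(angles): joint-space move.
- r.open_gripper() and r.close(strength=None): open the fingers fully, or close them until they stop; strength is the grip in N (None keeps the last).
- r.sleep(seconds).
- r.inverse_kinematics(position, orientation): joint angles nearest the present ones, or None.
- r.get_image(name): name is "scene" or "top"; returns the picture (400x640x3 uint8, red, green, blue); there is no depth.
- r.camera_info(name): a dict with "K" (3x3 intrinsics, pixels), "pose" (4x4, takes a point from camera to world coordinates). Camera axes: x right, y down, z forward; pixel columns grow to the right and rows downward; lengths in m; the calibration is good to about 2 mm. A picture is of the moment at which its call begins. camera_info takes no time and is no camera call.
A pose or a line that the arm cannot do raises r.PlanningError and nothing moves.
- r.hand_in(): hands the job in, once; it reports no verdict.
Trained networks look in the newest picture that a camera, given by its name, has taken for a name from the list of things; names that differ only in an ending like _2 or _b are one class to them, and where a whole thing is asked for, a point or a joint stands for the part that bears it (a point fixed in the world has none). Each returns a list of dicts, best first, with "p" (0 to 1); they miss things now and then, are a little off and sometimes report something else, mostly with a low value. They report only what shows in the picture. A call takes as long as a camera call. They do not tell look-alikes from the thing itself.
- r.outline_of(camera, name): "region" (400x640 bool, what is visible of it).
- r.landmark_of(camera, name): "location" ([x, y, z] in m, in world coordinates, good to about 4 mm: a listed point, or the origin of a listed thing).
Readings, each from a call of its own:
- r.current_time(): time.
- r.current_joints(): joint angles.
- r.current_qvel(): joint speeds.
- r.current_joint_torque(): joint torques, N m.
- r.current_tool_pos(): TCP position.
- r.current_ee_rot(): TCP orientation.
- r.current_wrist_force(): force on the tool from outside, world axes, zero at the start.
- r.current_ft_torque(): the same for the moment, N m.
- r.current_width(): finger opening in m.
Only numpy, scipy, OpenCV 4.12 (cv2) and the standard library are available. Lean on these libraries where they do the work, as an engineer would, in place of code of your own. Each camera call takes 0.05 s, during which the arm holds its last target.

### The job

Slide an aluminium collar over the neck of each of the four jars until it lies flat on the shoulder, then screw every lid you find onto a jar of its own: set it on, turn it back until the thread drops into place, then screw it forward until it stops, fully home and level. Lids may be one fewer than the jars; the jar left over then stays open with just its collar. Leave the mug and tweezers where they are.

Things in the scene. Friction and masses are not known exactly. Their poses are not given: they have to be found in the camera images.
- jar1: Fixed white ceramic jar of cotton swabs, upright, held by a suction foot. Origin: centre of its underside, z up. 62 mm across up to a flat shoulder at 50 mm; neck 42 mm across (52 over the threads) up to 91 mm, top 8 mm tapered. A coarse three-start thread closes clockwise seen from above; the starts lie 120 degrees apart, direction not given. How it closes: see jar1_mouth, jar2_mouth, jar3_mouth.
- jar2: Fixed white ceramic jar of cotton swabs, upright, held by a suction foot. Origin: centre of its underside, z up. 62 mm across up to a flat shoulder at 50 mm; neck 42 mm across (52 over the threads) up to 91 mm, top 8 mm tapered. A coarse three-start thread closes clockwise seen from above; the starts lie 120 degrees apart, direction not given. How it closes: see jar1_mouth, jar2_mouth, jar3_mouth.
- jar3: Fixed white ceramic jar of cotton swabs, upright, held by a suction foot. Origin: centre of its underside, z up. 62 mm across up to a flat shoulder at 50 mm; neck 42 mm across (52 over the threads) up to 91 mm, top 8 mm tapered. A coarse three-start thread closes clockwise seen from above; the starts lie 120 degrees apart, direction not given. How it closes: see jar1_mouth, jar2_mouth, jar3_mouth.
- jar4: Fixed white ceramic jar of cotton swabs, upright, held by a suction foot. Origin: centre of its underside, z up. 62 mm across up to a flat shoulder at 50 mm; neck 42 mm across (52 over the threads) up to 91 mm, top 8 mm tapered. A coarse three-start thread closes clockwise seen from above; the starts lie 120 degrees apart, direction not given. How it closes: see jar1_mouth, jar2_mouth, jar3_mouth.
- jar1_mouth (a point): Centre of jar 1's rim, 91 mm up. Same for all jars: a lid just set down rests on the level thread crest at about 83 mm (86 if on a nub), or by luck drops straight in. On the crest, turning it clockwise is blocked by the nubs; turn it back, counter-clockwise, by at most 120 degrees. Heights are of the lid's underside above the jar's underside.
- jar2_mouth (a point): Centre of jar 2's rim, 91 mm up. Same for all jars: turned back to the thread start the lid drops 10 mm to 73 mm. The start has about 0.45 rad of play, so press lightly while turning, or turn in steps of 0.2 rad and feel downward after each; a stop prevents turning back past it. Heights are of the lid's underside above the jar's underside.
- jar3_mouth (a point): Centre of jar 3's rim, 91 mm up. Same for all jars: once dropped, turning the lid clockwise by about 70 to 90 degrees lets it run down from 73 mm to about 67 mm, where its top sits on the rim and it stops turning: fully home. It then cannot be lifted off. Heights are of the lid's underside above the jar's underside.
- jar4_mouth (a point): Centre of jar 4's rim, 91 mm up.
- lid1_mid (a point): Ribbed grey plastic screw lid, closed flat top, lying open side down; may be absent. 65 mm across, 30 mm high, about 60 g. Point: on its axis, 15 mm above its underside (half-way up); z up along the axis. Three 4.5 mm round lugs inside the lower rim leave a 47 mm bore. All lids are alike and fit every jar.
- collar1_mid (a point): Plain aluminium ring (collar), lying flat: 67 mm outside, 56 mm bore, 12 mm high, 50 g. Point: on its axis, 6 mm above its underside (half-way up). On a jar it rests on the shoulder, underside 50 mm above the jar's underside, overhanging the body by 3 mm; a lid closes above without touching it. All alike.
- lid2_mid (a point): Ribbed grey plastic screw lid, closed flat top, lying open side down; may be absent. 65 mm across, 30 mm high, about 60 g. Point: on its axis, 15 mm above its underside (half-way up); z up along the axis. Three 4.5 mm round lugs inside the lower rim leave a 47 mm bore. All lids are alike and fit every jar.
- collar2_mid (a point): Plain aluminium ring (collar), lying flat: 67 mm outside, 56 mm bore, 12 mm high, 50 g. Point: on its axis, 6 mm above its underside (half-way up). On a jar it rests on the shoulder, underside 50 mm above the jar's underside, overhanging the body by 3 mm; a lid closes above without touching it. All alike.
- lid3_mid (a point): Ribbed grey plastic screw lid, closed flat top, lying open side down; may be absent. 65 mm across, 30 mm high, about 60 g. Point: on its axis, 15 mm above its underside (half-way up); z up along the axis. Three 4.5 mm round lugs inside the lower rim leave a 47 mm bore. All lids are alike and fit every jar.
- collar3_mid (a point): Plain aluminium ring (collar), lying flat: 67 mm outside, 56 mm bore, 12 mm high, 50 g. Point: on its axis, 6 mm above its underside (half-way up). On a jar it rests on the shoulder, underside 50 mm above the jar's underside, overhanging the body by 3 mm; a lid closes above without touching it. All alike.
- lid4_mid (a point): Ribbed grey plastic screw lid, closed flat top, lying open side down; may be absent. 65 mm across, 30 mm high, about 60 g. Point: on its axis, 15 mm above its underside (half-way up); z up along the axis. Three 4.5 mm round lugs inside the lower rim leave a 47 mm bore. All lids are alike and fit every jar.
- collar4_mid (a point): Plain aluminium ring (collar), lying flat: 67 mm outside, 56 mm bore, 12 mm high, 50 g. Point: on its axis, 6 mm above its underside (half-way up). On a jar it rests on the shoulder, underside 50 mm above the jar's underside, overhanging the body by 3 mm; a lid closes above without touching it. All alike.
- mug: Blue ceramic mug, 80 mm across, 90 mm high, upright, to the right on the cart; leave alone. Origin: centre of its underside.
- tweezers: Steel tweezers about 115 mm long and 8 mm high, lying flat to the left on the cart; leave alone. Origin: on the underside, near the middle.
There are look-alikes about, which are no part of the job. Leave any yellow look-alike of the jar2 alone.

How it is judged:
At the end, for the whole second after the job is handed in: Each collar flat on its own jar's shoulder (round its neck, underside 47-54 mm up); each lid present home on its own jar (underside under 69.5 mm above the jar's underside, home is 67, unscrewed 73; within 6 mm of the axis; level); all released and at rest (((z of collar1_mid in the frame of jar1 between 0.053 and 0.06 m and horizontal distance between collar1_mid and jar1 below 0.01 m and angle between collar1_mid's own z axis and vertical below 0.08 rad) or (z of collar1_mid in the frame of jar2 between 0.053 and 0.06 m and horizontal distance between collar1_mid and jar2 below 0.01 m and angle between collar1_mid's own z axis and vertical below 0.08 rad) or (z of collar1_mid in the frame of jar3 between 0.053 and 0.06 m and horizontal distance between collar1_mid and jar3 below 0.01 m and angle between collar1_mid's own z axis and vertical below 0.08 rad) or (z of collar1_mid in the frame of jar4 between 0.053 and 0.06 m and horizontal distance between collar1_mid and jar4 below 0.01 m and angle between collar1_mid's own z axis and vertical below 0.08 rad)) and ((z of collar2_mid in the frame of jar1 between 0.053 and 0.06 m and horizontal distance between collar2_mid and jar1 below 0.01 m and angle between collar2_mid's own z axis and vertical below 0.08 rad) or (z of collar2_mid in the frame of jar2 between 0.053 and 0.06 m and horizontal distance between collar2_mid and jar2 below 0.01 m and angle between collar2_mid's own z axis and vertical below 0.08 rad) or (z of collar2_mid in the frame of jar3 between 0.053 and 0.06 m and horizontal distance between collar2_mid and jar3 below 0.01 m and angle between collar2_mid's own z axis and vertical below 0.08 rad) or (z of collar2_mid in the frame of jar4 between 0.053 and 0.06 m and horizontal distance between collar2_mid and jar4 below 0.01 m and angle between collar2_mid's own z axis and vertical below 0.08 rad)) and ((z of collar3_mid in the frame of jar1 between 0.053 and 0.06 m and horizontal distance between collar3_mid and jar1 below 0.01 m and angle between collar3_mid's own z axis and vertical below 0.08 rad) or (z of collar3_mid in the frame of jar2 between 0.053 and 0.06 m and horizontal distance between collar3_mid and jar2 below 0.01 m and angle between collar3_mid's own z axis and vertical below 0.08 rad) or (z of collar3_mid in the frame of jar3 between 0.053 and 0.06 m and horizontal distance between collar3_mid and jar3 below 0.01 m and angle between collar3_mid's own z axis and vertical below 0.08 rad) or (z of collar3_mid in the frame of jar4 between 0.053 and 0.06 m and horizontal distance between collar3_mid and jar4 below 0.01 m and angle between collar3_mid's own z axis and vertical below 0.08 rad)) and ((z of collar4_mid in the frame of jar1 between 0.053 and 0.06 m and horizontal distance between collar4_mid and jar1 below 0.01 m and angle between collar4_mid's own z axis and vertical below 0.08 rad) or (z of collar4_mid in the frame of jar2 between 0.053 and 0.06 m and horizontal distance between collar4_mid and jar2 below 0.01 m and angle between collar4_mid's own z axis and vertical below 0.08 rad) or (z of collar4_mid in the frame of jar3 between 0.053 and 0.06 m and horizontal distance between collar4_mid and jar3 below 0.01 m and angle between collar4_mid's own z axis and vertical below 0.08 rad) or (z of collar4_mid in the frame of jar4 between 0.053 and 0.06 m and horizontal distance between collar4_mid and jar4 below 0.01 m and angle between collar4_mid's own z axis and vertical below 0.08 rad)) and ((z of lid1_mid in the frame of jar1 between 0.077 and 0.0845 m and horizontal distance between lid1_mid and jar1 below 0.006 m and angle between lid1_mid's own z axis and vertical below 0.1 rad) or (z of lid1_mid in the frame of jar2 between 0.077 and 0.0845 m and horizontal distance between lid1_mid and jar2 below 0.006 m and angle between lid1_mid's own z axis and vertical below 0.1 rad) or (z of lid1_mid in the frame of jar3 between 0.077 and 0.0845 m and horizontal distance between lid1_mid and jar3 below 0.006 m and angle between lid1_mid's own z axis and vertical below 0.1 rad) or (z of lid1_mid in the frame of jar4 between 0.077 and 0.0845 m and horizontal distance between lid1_mid and jar4 below 0.006 m and angle between lid1_mid's own z axis and vertical below 0.1 rad)) and ((z of lid2_mid in the frame of jar1 between 0.077 and 0.0845 m and horizontal distance between lid2_mid and jar1 below 0.006 m and angle between lid2_mid's own z axis and vertical below 0.1 rad) or (z of lid2_mid in the frame of jar2 between 0.077 and 0.0845 m and horizontal distance between lid2_mid and jar2 below 0.006 m and angle between lid2_mid's own z axis and vertical below 0.1 rad) or (z of lid2_mid in the frame of jar3 between 0.077 and 0.0845 m and horizontal distance between lid2_mid and jar3 below 0.006 m and angle between lid2_mid's own z axis and vertical below 0.1 rad) or (z of lid2_mid in the frame of jar4 between 0.077 and 0.0845 m and horizontal distance between lid2_mid and jar4 below 0.006 m and angle between lid2_mid's own z axis and vertical below 0.1 rad)) and ((z of lid3_mid in the frame of jar1 between 0.077 and 0.0845 m and horizontal distance between lid3_mid and jar1 below 0.006 m and angle between lid3_mid's own z axis and vertical below 0.1 rad) or (z of lid3_mid in the frame of jar2 between 0.077 and 0.0845 m and horizontal distance between lid3_mid and jar2 below 0.006 m and angle between lid3_mid's own z axis and vertical below 0.1 rad) or (z of lid3_mid in the frame of jar3 between 0.077 and 0.0845 m and horizontal distance between lid3_mid and jar3 below 0.006 m and angle between lid3_mid's own z axis and vertical below 0.1 rad) or (z of lid3_mid in the frame of jar4 between 0.077 and 0.0845 m and horizontal distance between lid3_mid and jar4 below 0.006 m and angle between lid3_mid's own z axis and vertical below 0.1 rad)) and ((z of lid4_mid in the frame of jar1 between 0.077 and 0.0845 m and horizontal distance between lid4_mid and jar1 below 0.006 m and angle between lid4_mid's own z axis and vertical below 0.1 rad) or (z of lid4_mid in the frame of jar2 between 0.077 and 0.0845 m and horizontal distance between lid4_mid and jar2 below 0.006 m and angle between lid4_mid's own z axis and vertical below 0.1 rad) or (z of lid4_mid in the frame of jar3 between 0.077 and 0.0845 m and horizontal distance between lid4_mid and jar3 below 0.006 m and angle between lid4_mid's own z axis and vertical below 0.1 rad) or (z of lid4_mid in the frame of jar4 between 0.077 and 0.0845 m and horizontal distance between lid4_mid and jar4 below 0.006 m and angle between lid4_mid's own z axis and vertical below 0.1 rad)) and linear speed of each of collar1, collar2, collar3, collar4, lid1, lid2, lid3, lid4 below 0.02 m/s); the robot touches nothing.
It fails at once if the mug displaced by more than 30 mm (distance of mug from where it was at the start of the episode above 0.03 m).
It fails at once if the tweezers displaced by more than 30 mm (distance of tweezers from where it was at the start of the episode above 0.03 m).
Of lid1, lid2, lid3, lid4 only 3 to 4 are there at a start; the rules pass over those that are not, and their reading is None.
At some moment in a run one of lid1, collar1, lid2, collar2, lid3, collar3, lid4, collar4 may be knocked a few centimetres aside while the robot is not near it.
It also fails if it takes over 210 s, if anything falls off the work surface, if the arm or the gripper's body presses on something with over 40 N, if the wrist force passes 120 N, or if a joint passes its speed limit or range.

## Working session

There is one attempt and no reset: what is moved stays moved. The work goes in short steps, each a Python script; the robot and the scene stay as the last script left them, time stands still between calls to the robot, and variables do not carry over. Pictures are saved under pics/ and viewed, and the job is handed in when it is done.

```bash
mkdir -p pics; ls
python3 - <<'E'
from workcell import r
import cv2,numpy as np
print(r.current_time())
for n in("scene","top"):
    im=r.get_image(n); cv2.imwrite(f"pics/{n}0.png",im[:,:,::-1])
    c=r.camera_info(n); print(n,np.round(c["K"],1).tolist(),np.round(c["pose"],3).tolist())
    for k in("jar1","lid1_mid","collar1_mid","mug","tweezers"):
        print(n,k,[(np.round(d["location"],3).tolist(),round(d["p"],2)) for d in r.landmark_of(n,k)])
print(r.current_ee_rot(),r.current_wrist_force(),r.current_width(),r.current_time())
E
```

```text
pics
0.0
scene [[456.5, 0.0, 320.4], [0.0, 456.5, 207.3], [0.0, 0.0, 1.0]] [[0.463, 0.613, -0.64, 1.294], [0.886, -0.303, 0.351, -0.396], [0.021, -0.73, -0.683, 0.851], [0.0, 0.0, 0.0, 1.0]]
scene jar1 [([0.629, -0.189, -0.001], 0.95), ([0.763, -0.2, -0.001], 0.89), ([0.714, 0.172, -0.001], 0.88), ([0.608, -0.064, 0.005], 0.81), ([0.594, 0.196, 0.001], 0.72), ([0.615, 0.067, 0.003], 0.71), ([0.339, -0.09, 0.006], 0.57)]
scene lid1_mid [([0.351, 0.286, 0.015], 0.64), ([0.612, 0.063, 0.089], 0.59)]
scene collar1_mid [([0.466, -0.071, 0.009], 0.51)]
scene mug [([0.478, -0.446, -0.002], 0.56), ([0.426, 0.196, 0.012], 0.38)]
scene tweezers [([0.477, 0.435, 0.002], 0.67)]
top [[511.6, 0.0, 322.0], [0.0, 511.6, 192.8], [0.0, 0.0, 1.0]] [[0.011, -0.981, 0.191, 0.262], [-1.0, -0.013, -0.009, -0.009], [0.011, -0.191, -0.981, 1.631], [0.0, 0.0, 0.0, 1.0]]
top jar1 [([0.715, 0.173, 0.001], 0.93), ([0.616, 0.063, 0.0], 0.91), ([0.63, -0.187, -0.006], 0.9), ([0.613, -0.068, 0.001], 0.85), ([0.592, 0.197, 0.002], 0.83), ([0.34, -0.092, -0.003], 0.77), ([0.765, -0.204, -0.002], 0.63)]
top lid1_mid [([0.351, 0.285, 0.018], 0.82), ([0.577, 0.331, 0.004], 0.51)]
top collar1_mid [([0.465, -0.065, 0.006], 0.61), ([0.617, 0.063, -0.0], 0.5)]
top mug [([0.479, -0.449, -0.005], 0.7)]
top tweezers [([0.469, 0.444, -0.002], 0.43)]
[ 0.09689393  0.7004181  -0.09686338  0.70045952] [ 0.33531961 -0.92237255  0.56724056] 0.09200484733290729 0.6
```

View pics/scene0.png

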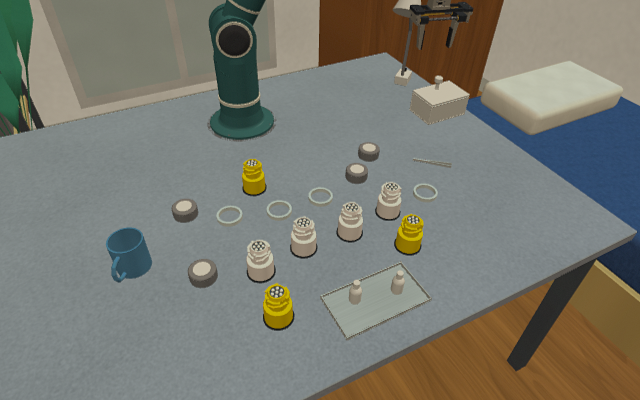

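View pics/top0.png

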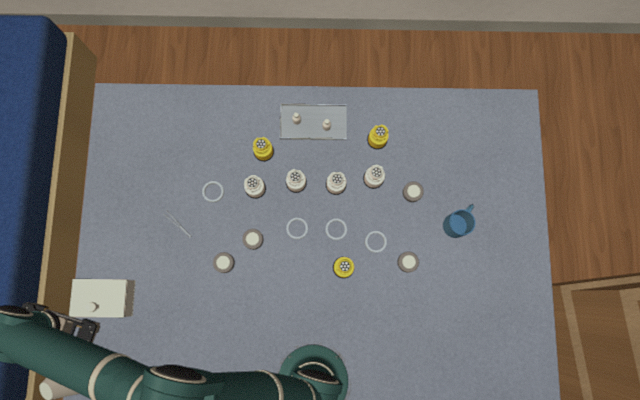

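Run:
```python
from workcell import r
import cv2,numpy as np
t=cv2.imread("pics/top0.png")[110:290,190:440]
cv2.imwrite("pics/topz.png",cv2.resize(t,None,fx=3.2,fy=3.2,interpolation=cv2.INTER_CUBIC))
t=cv2.imread("pics/scene0.png")[130:340,160:450]
cv2.imwrite("pics/scenez.png",cv2.resize(t,None,fx=2.7,fy=2.7,interpolation=cv2.INTER_CUBIC))
```

```text
(no output)
```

View pics/topz.png

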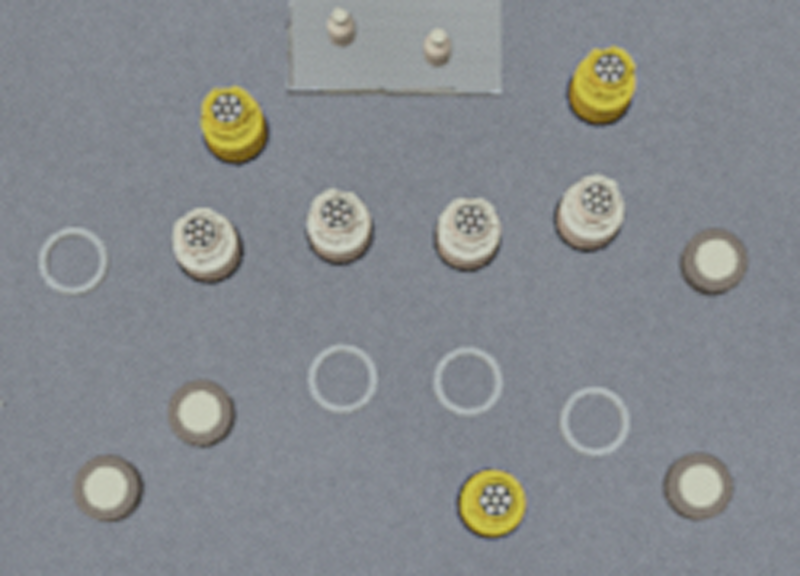

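View pics/scenez.png

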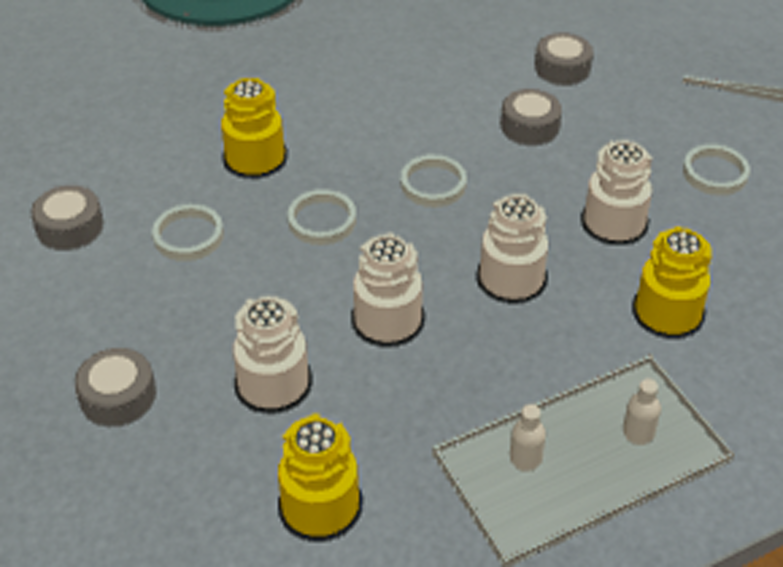

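```bash
cat > vis.py <<'E'
from workcell import r
import cv2,numpy as np
from scipy.optimize import least_squares
CI={n:r.camera_info(n) for n in("scene","top")}
def proj(n,P):
    K,T=np.array(CI[n]["K"]),np.array(CI[n]["pose"])
    p=K@(T[:3,:3].T@(np.asarray(P,float)-T[:3,3])); return p[:2]/p[2]
def back(n,uv,z):
    K,T=np.array(CI[n]["K"]),np.array(CI[n]["pose"])
    d=T[:3,:3]@np.linalg.solve(K,[uv[0],uv[1],1.]); o=T[:3,3]
    return (o+d*(z-o[2])/d[2])[:2]
def circ(n,xy,z,R,k=72):
    a=np.linspace(0,2*np.pi,k,endpoint=False)
    return np.array([proj(n,[xy[0]+R*np.cos(t),xy[1]+R*np.sin(t),z]) for t in a])
def near(n,im,P,hw):
    u=proj(n,P); x0,y0=int(u[0])-hw,int(u[1])-hw
    return im[y0:y0+2*hw,x0:x0+2*hw].astype(float),x0,y0
def disc_template(n,shape,x0,y0,xy,z,R,Ri=0):
    S=8
    m=np.zeros((shape[0]*S,shape[1]*S),np.uint8)
    f=lambda R:(((circ(n,xy,z,R)-[x0,y0]+.5)*S-.5)*16).round().astype(np.int32)
    cv2.fillPoly(m,[f(R)],255,shift=4)
    if Ri: cv2.fillPoly(m,[f(Ri)],0,shift=4)
    return cv2.resize(m,(shape[1],shape[0]),interpolation=cv2.INTER_AREA)/255.
def fit(n,im,xy0,z,R,Ri=0,hw=16,score=None,span=.012):
    """find xy maximising correlation of bright image with template"""
    c,x0,y0=near(n,im,[*xy0,z],hw); g=c.mean(2) if score is None else score(c)
    def f(d):
        t=disc_template(n,g.shape,x0,y0,np.array(xy0)+d,z,R,Ri)
        return -np.corrcoef(t.ravel(),g.ravel())[0,1]
    best=min(((f([a,b]),a,b) for a in np.arange(-span,span+1e-9,.004) for b in np.arange(-span,span+1e-9,.004)))
    from scipy.optimize import minimize
    s=minimize(f,best[1:],method="Nelder-Mead",options=dict(xatol=1e-4,fatol=1e-5,initial_simplex=np.array(best[1:])+np.array([[0,0],[.003,0],[0,.003]])))
    return np.array(xy0)+s.x,-s.fun
E
python3 - <<'E'
from vis import *
im={n:cv2.imread(f"pics/{n}0.png") for n in("top","scene")}
T={"C":[(213,190),(297,228),(336,229),(376,241)],"L":[(224,262),(253,239),(413,191),(409,262)]}
for uv in T["C"]:
    xy=back("top",uv,.012)
    for n in im: print("C",n,np.round(fit(n,im[n],xy,.012,.0335,.028),4))
for uv in T["L"]:
    xy=back("top",uv,.03)
    for n in im: print("L",n,*[np.round(a,4) for a in fit(n,im[n],xy,.03,.0205)])
def dark(c): return -c.mean(2)
for xy in [(.592,.197),(.616,.063),(.613,-.068),(.63,-.187)]:
    P=[]
    for n in im:
        c,x0,y0=near(n,im[n],[*xy,.091],9); g=c.mean(2)
        best=fit(n,im[n],xy,.091,.017,hw=11,score=dark)
        P.append(proj(n,[*best[0],.091])); print("J",n,*[np.round(a,4) for a in best])
    s=least_squares(lambda p:np.r_[proj("scene",p)-P[1],proj("top",p)-P[0]],[*xy,.09]); print(np.round(s.x,4),s.cost)
for n in im:
    print(n,[ (np.round(d["location"],3).tolist(),round(d["p"],2)) for d in r.landmark_of(n,"jar1_mouth")])
    print(n,[ (np.round(d["location"],3).tolist(),round(d["p"],2)) for d in r.landmark_of(n,"jar3")])
E
```

```text
Traceback (most recent call last):
ValueError: setting an array element with a sequence. The requested array has an inhomogeneous shape after 1 dimensions. The detected shape was (2,) + inhomogeneous part.
```

```bash
cat > m1.py <<'E'
from vis import *
im={n:cv2.imread(f"pics/{n}0.png") for n in("top","scene")}
T={"C":[(213,190),(297,228),(336,229),(376,241)],"L":[(224,262),(253,239),(413,191),(409,262)]}
for uv in T["C"]:
    xy=back("top",uv,.012)
    for n in im: print("C",n,*[np.round(a,4) for a in fit(n,im[n],xy,.012,.0335,.028,hw=20)])
for uv in T["L"]:
    xy=back("top",uv,.03)
    for n in im: print("L",n,*[np.round(a,4) for a in fit(n,im[n],xy,.03,.0205)])
def dark(c): return -c.mean(2)
for xy in [(.592,.197),(.616,.063),(.613,-.068),(.63,-.187)]:
    P=[]
    for n in im:
        best=fit(n,im[n],xy,.091,.017,hw=11,score=dark)
        P.append(proj(n,[*best[0],.091])); print("J",n,*[np.round(a,4) for a in best])
    s=least_squares(lambda p:np.r_[proj("scene",p)-P[1],proj("top",p)-P[0]],[*xy,.09],x_scale=.01); print(np.round(s.x,4),s.cost)
for n in im:
    print(n,[ (np.round(d["location"],3).tolist(),round(d["p"],2)) for d in r.landmark_of(n,"jar1_mouth")])
    print(n,[ (np.round(d["location"],3).tolist(),round(d["p"],2)) for d in r.landmark_of(n,"jar3")])
E
python3 m1.py
```

```text
C top [0.5797 0.3296] 0.9379
C scene [0.5782 0.3315] 0.8677
C top [0.4639 0.056 ] 0.9389
C scene [0.4625 0.0578] 0.8882
C top [ 0.4627 -0.0688] 0.941
C scene [ 0.4616 -0.0668] 0.6053
C top [ 0.4242 -0.1951] 0.9431
C scene [ 0.4233 -0.1926] 0.9092
L top [0.3517 0.2821] 0.8519
L scene [0.3503 0.2845] 0.5828
L top [0.4266 0.1941] 0.8626
L scene [0.4249 0.1962] 0.598
L top [ 0.5856 -0.3154] 0.872
L scene [ 0.5841 -0.313 ] 0.7977
L top [ 0.3605 -0.2953] 0.8845
L scene [ 0.359  -0.2928] 0.6867
J top [0.5922 0.191 ] 0.2705
J scene [0.5819 0.2057] 0.0944
[0.592  0.1933 0.1027] 1.7751397407053944
J top [0.6124 0.0602] 0.2584
J scene [0.6068 0.0698] 0.111
[0.6125 0.0632 0.0981] 1.1693384244744578
J top [ 0.6076 -0.0685] 0.1832
J scene [ 0.5999 -0.0592] 0.1535
[ 0.6071 -0.0649  0.0996] 1.032723668734754
J top [ 0.6305 -0.1901] 0.2167
J scene [ 0.6318 -0.1897] 0.2149
[ 0.6309 -0.1897  0.0901] 0.020761518624551514
top [([0.632, -0.188, 0.092], 0.97), ([0.426, 0.195, 0.014], 0.74), ([0.609, 0.062, 0.09], 0.33)]
top [([0.715, 0.173, 0.001], 0.93), ([0.616, 0.063, 0.0], 0.91), ([0.63, -0.187, -0.006], 0.9), ([0.613, -0.068, 0.001], 0.85), ([0.592, 0.197, 0.002], 0.83), ([0.34, -0.092, -0.003], 0.77), ([0.765, -0.204, -0.002], 0.63)]
scene [([0.425, 0.197, 0.011], 0.63), ([0.634, -0.188, 0.091], 0.62), ([0.425, -0.196, 0.006], 0.41)]
scene [([0.629, -0.189, -0.001], 0.95), ([0.763, -0.2, -0.001], 0.89), ([0.714, 0.172, -0.001], 0.88), ([0.608, -0.064, 0.005], 0.81), ([0.594, 0.196, 0.001], 0.72), ([0.615, 0.067, 0.003], 0.71), ([0.339, -0.09, 0.006], 0.57)]
```

```bash
cat > m2.py <<'E'
from vis import *
from scipy.optimize import minimize
im={n:cv2.imread(f"pics/{n}0.png") for n in("top","scene")}
G=[(.592,.197),(.614,.065),(.610,-.066),(.63,-.188)]
def sil(n,xy,x0,y0,sh,S=8):
    m=np.zeros((sh[0]*S,sh[1]*S),np.uint8)
    for (za,ra,zb,rb) in [(0,.031,.05,.031),(.05,.0235,.083,.0235),(.083,.021,.091,.019)]:
        p=np.r_[circ(n,xy,za,ra,40),circ(n,xy,zb,rb,40)]
        p=(((p-[x0,y0]+.5)*S-.5)*16).round().astype(np.int32)
        cv2.fillConvexPoly(m,cv2.convexHull(p),255,shift=4)
    return cv2.resize(m,(sh[1],sh[0]),interpolation=cv2.INTER_AREA)/255.
for n in im:
    regs=[d["region"] for d in r.outline_of(n,"jar1")]
    for xy in G:
        u=proj(n,[*xy,.045]).astype(int)
        rg=[q for q in regs if q[u[1],u[0]]]
        hw=24;x0,y0=u[0]-hw,u[1]-hw
        c=im[n][y0:y0+2*hw,x0:x0+2*hw].astype(float)
        # whiteness vs bluish grey background: red minus blue + brightness
        for nm,g in [("mask",rg[0][y0:y0+2*hw,x0:x0+2*hw].astype(float) if rg else None),("col",np.clip((c[:,:,2]-c[:,:,0])+8,0,25))]:
            if g is None: print(n,xy,nm,None);continue
            f=lambda d:-np.corrcoef(sil(n,np.array(xy)+d,x0,y0,g.shape).ravel(),g.ravel())[0,1]
            s=minimize(f,[0,0],method="Nelder-Mead",options=dict(xatol=1e-4,fatol=1e-5,initial_simplex=[[0,0],[.006,0],[0,.006]]))
            print(n,nm,np.round(np.array(xy)+s.x,4),round(-s.fun,3))
E
python3 m2.py
```

```text
top mask [0.5912 0.1939] 0.969
top col [0.5929 0.1932] 0.959
top mask [0.614  0.0636] 0.958
top col [0.6137 0.0616] 0.946
top mask [ 0.6095 -0.0644] 0.958
top col [ 0.608  -0.0673] 0.962
top mask [ 0.6315 -0.1876] 0.964
top col [ 0.6304 -0.1895] 0.963
scene (0.592, 0.197) mask None
scene col [0.5911 0.1962] 0.894
scene mask [0.6165 0.0622] 0.961
scene col [0.6122 0.0642] 0.956
scene mask [ 0.6112 -0.0663] 0.948
scene col [ 0.607  -0.0648] 0.931
scene (0.63, -0.188) mask None
scene col [ 0.6286 -0.1874] 0.964
```

```bash
cat > h.py <<'E'
from vis import *
from scipy.spatial.transform import Rotation as Ro
def quat(a):
    c,s=np.cos(a),np.sin(a)
    return Ro.from_matrix(np.array([[0,c,s],[0,s,-c],[-1,0,0]])).as_quat()
def ang():
    m=Ro.from_quat(r.current_ee_rot()).as_matrix(); return np.arctan2(m[1,1],m[0,1])
F=lambda:np.array(r.current_wrist_force())
E
python3 - <<'E'
from h import *
print(ang())
for xy in [(.593,.195),(.614,.063),(.608,-.066),(.63,-.188),(.58,.33),(.36,-.295)]:
  for z in (.19,.3):
    print(xy,z,[(round(a,2),None if q is None else (round(q[6],2),round(q[4],2))) for a in np.arange(-np.pi,np.pi,np.pi/6) for q in [r.inverse_kinematics([*xy,z],quat(a))]])
E
```

```text
1.2958673841036505
(0.593, 0.195) 0.19 [(np.float64(-3.14), (np.float64(2.57), np.float64(0.25))), (np.float64(-2.62), (np.float64(-2.13), np.float64(-1.11))), (np.float64(-2.09), (np.float64(-1.61), np.float64(-1.11))), (np.float64(-1.57), (np.float64(-1.47), np.float64(-0.58))), (np.float64(-1.05), (np.float64(-0.95), np.float64(-0.57))), (np.float64(-0.52), (np.float64(-0.44), np.float64(-0.56))), (np.float64(-0.0), (np.float64(0.01), np.float64(-0.46))), (np.float64(0.52), (np.float64(0.45), np.float64(-0.36))), (np.float64(1.05), (np.float64(0.88), np.float64(-0.25))), (np.float64(1.57), (np.float64(1.32), np.float64(-0.14))), (np.float64(2.09), (np.float64(1.7), np.float64(0.03))), (np.float64(2.62), (np.float64(2.14), np.float64(0.13)))]
(0.593, 0.195) 0.3 [(np.float64(-3.14), (np.float64(2.67), np.float64(0.13))), (np.float64(-2.62), (np.float64(-2.16), np.float64(-1.05))), (np.float64(-2.09), (np.float64(-1.63), np.float64(-1.05))), (np.float64(-1.57), (np.float64(-1.56), np.float64(-0.46))), (np.float64(-1.05), (np.float64(-1.07), np.float64(-0.42))), (np.float64(-0.52), (n
[... 7045 characters left out ...]
3.14), (np.float64(-1.65), np.float64(-0.89))), (np.float64(-2.62), (np.float64(-1.34), np.float64(-0.67))), (np.float64(-2.09), (np.float64(-0.82), np.float64(-0.67))), (np.float64(-1.57), (np.float64(-0.29), np.float64(-0.67))), (np.float64(-1.05), (np.float64(0.13), np.float64(-0.57))), (np.float64(-0.52), (np.float64(0.53), np.float64(-0.44))), (np.float64(-0.0), (np.float64(1.03), np.float64(-0.42))), (np.float64(0.52), (np.float64(1.56), np.float64(-0.42))), (np.float64(1.05), (np.float64(2.06), np.float64(-0.4))), (np.float64(1.57), (np.float64(2.76), np.float64(-0.57))), (np.float64(2.09), (np.float64(2.9), np.float64(-0.2))), (np.float64(2.62), (np.float64(2.88), np.float64(0.39)))]
```

Run:
```python
from h import *
x,y=.5790,.3305
t0=r.current_time()
r.move_pose([x,y,.27],quat(1.571)); print(r.current_time()-t0)
r.move_straight([x,y,.1925],velocity=.12); print(r.current_time()-t0,F(),r.current_tool_pos())
r.close(10); print("w",r.current_width(),F(),r.current_time()-t0)
r.open_gripper()
r.move_straight([x,y,.1925],rot=quat(0),velocity=.1);print(r.current_time()-t0,ang())
```

```text
1.875
2.6750000000000003 [-0.38869256  0.00781902  0.34880819] [0.57904794 0.33068782 0.19235684]
w 0.06882077144858872 [-0.43872353 -0.26257897  1.20417427] 3.15
5.391699999999999 0.0004781280967613889
```

Run:
```python
from h import *
t0=r.current_time()
r.close(15); print("w",r.current_width(),F(),r.current_tool_pos(),r.current_time()-t0)
r.open_gripper()
r.move_straight([.579,.3305,.3],velocity=.2)
r.move_pose([.42,.33,.4],quat(0))
for n in("top","scene"):
    im=r.get_image(n)[:,:,::-1].copy(); cv2.imwrite(f"pics/{n}1.png",im)
    print(n,fit(n,im,(.579,.3305),.012,.0335,.028,hw=20))
print(r.current_time())
```

```text
w 0.06817289914613905 [-0.73391147 -0.27527611  0.1827134 ] [0.57904117 0.33044504 0.19254317] 0.48330000000000073
top (array([0.57982397, 0.32895077]), np.float64(0.39215177370067167))
scene (array([0.57818726, 0.33078178]), np.float64(0.8701364387894653))
8.8583
```

View pics/scene1.png

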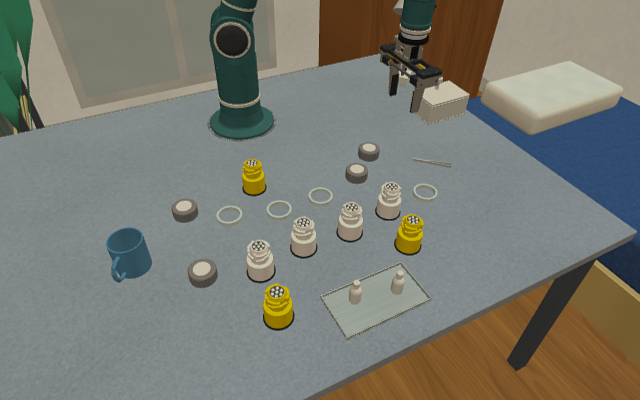

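View pics/top1.png

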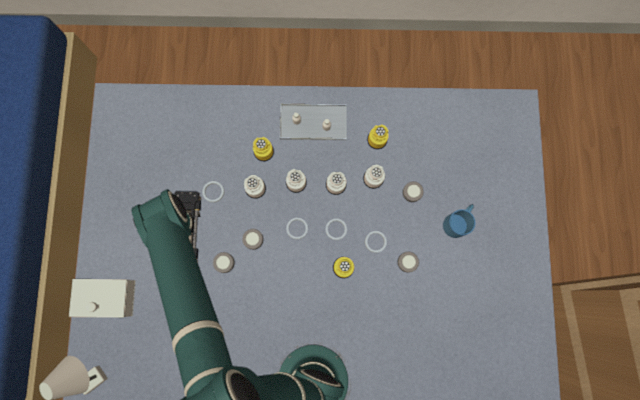

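```bash
cat >> h.py <<'E'
J={1:(.5919,.1951),2:(.6129,.0633),3:(.6074,-.0657),4:(.6294,-.1881)}
def now(tag=""): print(tag,"t=%.1f"%r.current_time(),"F",np.round(F(),1),"p",np.round(r.current_tool_pos(),4),"w",round(r.current_width(),4))
def grab(x,y,a,z,strength,squeeze=True,lift=.32):
    r.move_pose([x,y,z+.06],quat(a+np.pi/2 if squeeze else a))
    r.move_straight([x,y,z],velocity=.15)
    if squeeze:
        r.close(6); now("sq"); r.open_gripper()
        r.move_straight([x,y,z],rot=quat(a),velocity=.15)
    r.close(strength); now("grip")
    r.move_straight([x,y,lift],velocity=.2); now("lifted")
def insert(j,z0,z1,step=.004,lim=6,a=0,b0=None,gain=.0004):
    """stepwise descent; stops when up-force exceeds lim"""
    x,y=J[j]
    b=F() if b0 is None else b0; z=z0
    while z>z1+1e-6:
        z=max(z-step,z1)
        r.move_straight([x,y,z],velocity=.08)
        f=F()-b
        print("z%.4f"%z,np.round(f,1),"pz%.4f"%r.current_tool_pos()[2])
        if f[2]>lim: return z,f
    return z,F()-b
E
python3 - <<'E'
from h import *
grab(.579,.3305,0,.1925,20,squeeze=False)
x,y=J[1]
r.move_pose([x,y,.31],quat(0)); now()
r.move_straight([x,y,.289],velocity=.1)
print(insert(1,.289,.2435))
now()
E
```

```text
grip t=10.8 F [-0.8  0.6  3.7] p [0.5791 0.3306 0.193 ] w 0.0681
lifted t=11.6 F [-0.1  0.3 -1.4] p [0.5784 0.3305 0.3188] w 0.068
 t=12.2 F [-0.2 -0.1 -0.3] p [0.5917 0.1945 0.3088] w 0.0676
z0.2850 [-0.4 -0.7 -0.9] pz0.2850
z0.2810 [ 0.2 -0.5 -0.5] pz0.2808
z0.2770 [-0.4 -0.2 -1. ] pz0.2767
z0.2730 [-0.3  0.1 -0.9] pz0.2727
z0.2690 [-1.  -0.8 -1.7] pz0.2687
z0.2650 [-0.6 -0.2 -0.8] pz0.2647
z0.2610 [-0.2  0.2 -1.1] pz0.2607
z0.2570 [ 0.2 -0.2 -0. ] pz0.2567
z0.2530 [-0.4  0.4 -0.6] pz0.2527
z0.2490 [-0.4  0.2 -1.3] pz0.2487
z0.2450 [-0.2 -0.1 -0.8] pz0.2447
z0.2435 [-0.3  0.  -0.2] pz0.2434
(0.2435, array([-0.27243385,  0.02007384, -0.18443612]))
 t=15.5 F [-0.1  0.3  0.2] p [0.5919 0.1951 0.2434] w 0.068
```

```bash
cat >> h.py <<'E'
SB=np.array([.0008,-.0003])
def look(kind,xy,tag,save=True):
    im=r.get_image("scene")[:,:,::-1].copy()
    if save: cv2.imwrite(f"pics/{tag}.png",im)
    p,s=fit("scene",im,np.array(xy)-SB,*((.012,.0335,.028) if kind=="C" else (.03,.0205)),hw=20 if kind=="C" else 16)
    p=p+SB; print(tag,"found",np.round(p,4),"score",round(s,3),"shift mm",np.round((p-xy)*1e3,1)); return p,s
def rel(j):
    x,y=J[j]; r.open_gripper(); p=r.current_tool_pos(); r.move_straight([x,y,.33],velocity=.25); now("released")
E
python3 - <<'E'
from h import *
rel(1)
c=(.4632,.0575)
p,s=look("C",c,"s2")
if np.hypot(*(p-c))<.003 and s>.7:
    grab(*c,0,.1925,20)
    r.move_pose([*J[2],.31],quat(0)); r.move_straight([*J[2],.289],velocity=.1)
    print(insert(2,.289,.2435)[1]); now()
E
```

```text
released t=16.6 F [-0.1 -0.4 -1. ] p [0.5918 0.1952 0.3306] w 0.0919
s2 found [0.4633 0.0576] score 0.886 shift mm [0.1 0.1]
sq t=19.0 F [0.1 0.7 1.3] p [0.4633 0.0576 0.1927] w 0.0696
grip t=21.7 F [ 0.3 -0.   1. ] p [0.4632 0.0574 0.1925] w 0.0673
lifted t=22.5 F [-0.1 -0.3  0.1] p [0.4627 0.0578 0.3193] w 0.0665
z0.2850 [-0.8  1.4  0.2] pz0.2851
z0.2810 [ 0.5  0.1 -0.1] pz0.2808
z0.2770 [-0.8 -0.5 -0.7] pz0.2767
z0.2730 [ 0.1 -0.5 -1. ] pz0.2727
z0.2690 [-0.6 -0.1  0.3] pz0.2687
z0.2650 [-0.1 -0.2 -0.3] pz0.2647
z0.2610 [ 0.6  0.2 -0.3] pz0.2607
z0.2570 [-0.3  1.1 -0.6] pz0.2567
z0.2530 [ 0.2 -0.5 -1.3] pz0.2527
z0.2490 [ 0.3  0.5 -0.4] pz0.2487
z0.2450 [ 0.6 -0.2 -0.5] pz0.2447
z0.2435 [-0.4  0.5  0.7] pz0.2434
[-0.36722304  0.51253929  0.71440005]
 t=26.5 F [-0.2  0.5  0.3] p [0.6129 0.0633 0.2434] w 0.0669
```

View pics/s2.png

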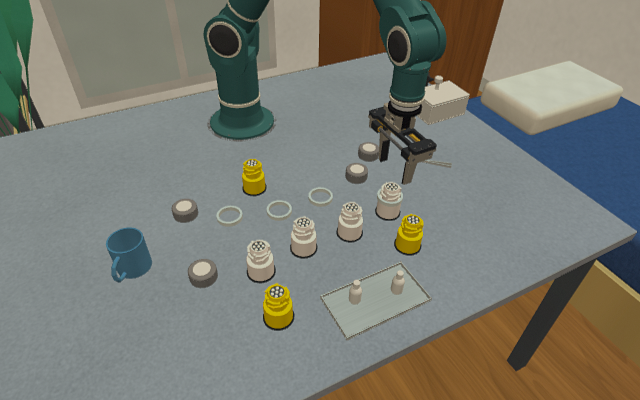

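Run:
```python
from h import *
rel(2)
c=(.4622,-.0672)
p,s=look("C",c,"s3")
if np.hypot(*(p-c))<.003 and s>.55:
    grab(*c,np.pi/2,.1925,20,squeeze=False)
    r.move_pose([*J[3],.31],quat(np.pi/2)); r.move_straight([*J[3],.289],velocity=.1)
    print(insert(3,.289,.2435)[1]); now()
t=cv2.imread("pics/s3.png")[130:330,180:480]
cv2.imwrite("pics/s3z.png",cv2.resize(t,None,fx=2.6,fy=2.6,interpolation=cv2.INTER_CUBIC))
```

```text
released t=27.6 F [-0.1  0.6 -0.6] p [0.6128 0.0635 0.3306] w 0.0921
s3 found [ 0.4624 -0.0671] score 0.609 shift mm [0.2 0.1]
grip t=30.1 F [0.1 0.5 1. ] p [ 0.4623 -0.0671  0.1927] w 0.0688
lifted t=30.9 F [ 0.3  0.3 -0.3] p [ 0.4617 -0.067   0.3193] w 0.0688
z0.2850 [ 0.4 -0.1 -0. ] pz0.2852
z0.2810 [ 1.   0.  -1.2] pz0.2808
z0.2770 [ 0.4 -0.2 -0.1] pz0.2767
z0.2730 [ 0.5  0.2 -0.3] pz0.2727
z0.2690 [ 0.4 -0.   0.7] pz0.2687
z0.2650 [-0.3  0.  -0.8] pz0.2647
z0.2610 [0.7 0.6 0.3] pz0.2607
z0.2570 [ 0.5 -0.  -0.1] pz0.2567
z0.2530 [0.2 0.1 0. ] pz0.2527
z0.2490 [ 0.5  0.1 -0. ] pz0.2487
z0.2450 [ 0.2  0.5 -0.4] pz0.2447
z0.2435 [ 1.2  0.2 -0.8] pz0.2434
[ 1.19647007  0.19850052 -0.75751904]
 t=34.9 F [ 0.6  0.1 -0.9] p [ 0.6074 -0.0657  0.2434] w 0.0685
```

View pics/s3z.png

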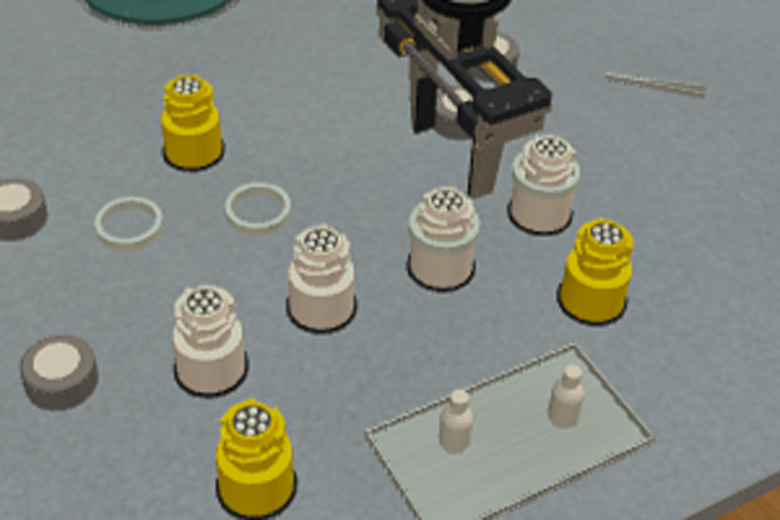

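Run:
```python
from h import *
rel(3)
c=(.4238,-.1932)
p,s=look("C",c,"s4")
if np.hypot(*(p-c))<.003 and s>.7:
    grab(*c,0,.1925,20)
    r.move_pose([*J[4],.31],quat(0)); r.move_straight([*J[4],.289],velocity=.1)
    print(insert(4,.289,.2435)[1]); now()
    rel(4)
    l=(.5849,-.3136)
    p,s=look("L",l,"s5")
```

```text
released t=35.9 F [-0.4  0.5 -0.1] p [ 0.6073 -0.0656  0.3307] w 0.0918
s4 found [ 0.4241 -0.193 ] score 0.831 shift mm [0.3 0.2]
sq t=37.9 F [1.  0.7 1.5] p [ 0.424  -0.1931  0.1927] w 0.0695
grip t=40.6 F [-0.7 -0.5  0.8] p [ 0.4238 -0.1932  0.1925] w 0.0665
lifted t=41.4 F [-0.4  1.2 -0.4] p [ 0.4236 -0.1927  0.3193] w 0.0664
z0.2850 [-0.4  0.5 -0.5] pz0.2850
z0.2810 [-0.4  0.2 -0.3] pz0.2808
z0.2770 [-0.3  0.1 -0.1] pz0.2767
z0.2730 [-0.5  1.2 -0.2] pz0.2727
z0.2690 [-1.4  0.8 -1.2] pz0.2687
z0.2650 [-0.6  1.  -1. ] pz0.2647
z0.2610 [-0.2  0.3 -0.4] pz0.2607
z0.2570 [-0.8  0.8 -0.2] pz0.2567
z0.2530 [-0.8  1.1 -0.3] pz0.2527
z0.2490 [-0.2  0.3 -0.3] pz0.2487
z0.2450 [-0.2  0.   0.1] pz0.2447
z0.2435 [-0.7  0.7 -0.4] pz0.2434
[-0.72487398  0.72056466 -0.39178552]
 t=45.6 F [-0.2  0.1 -0.4] p [ 0.6294 -0.1881  0.2434] w 0.0666
released t=46.6 F [ 0.3  0.4 -0.6] p [ 0.6294 -0.1879  0.3306] w 0.0921
s5 found [ 0.5849 -0.3133] score 0.796 shift mm [-0.   0.3]
```

Run:
```python
import cv2
t=cv2.imread("pics/s5.png")[130:330,160:480]
cv2.imwrite("pics/s5z.png",cv2.resize(t,None,fx=2.4,fy=2.4,interpolation=cv2.INTER_CUBIC))
```

```text
(no output)
```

View pics/s5z.png

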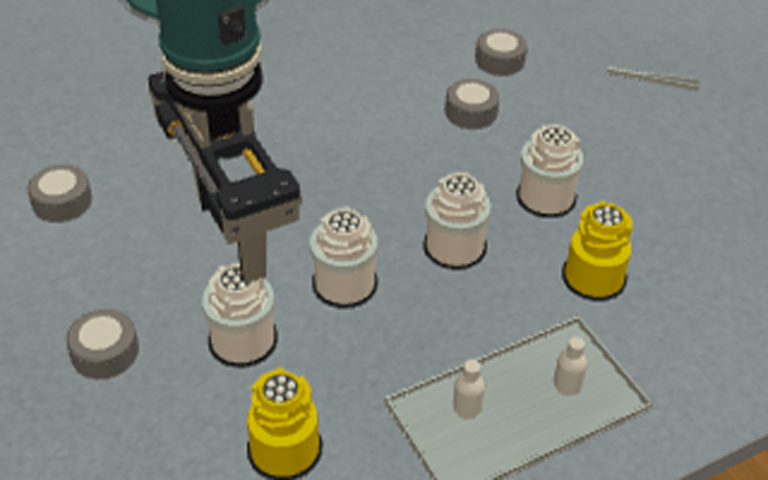

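```bash
cat >> h.py <<'E'
M=lambda:np.array(r.current_ft_torque())
HZ=.194
def setlid(j,a,lim=5):
    x,y=J[j]
    r.move_pose([x,y,.320],quat(a)); r.move_straight([x,y,.292],velocity=.15); r.sleep(.1)
    b=F(); bm=M(); now("above")
    z,f=feel(j,.292,b,lim,a)
    print("set: under at %.1f"%((z-HZ)*1e3),np.round(f,1))
    return z,b,bm
def feel(j,z,b,lim,a,zmin=HZ+.072,step=.0015):
    x,y=J[j]; f=F()-b
    while z>zmin+1e-6 and f[2]<lim:
        z=max(z-step,zmin); r.move_straight([x,y,z],rot=quat(a),velocity=.06); f=F()-b
    return z,f
def turnback(j,a,z,b,bm,maxturn=2.6,step=.2,lim=5):
    x,y=J[j]; a0=a
    if z<HZ+.0765: return a,z,True
    while a-a0<maxturn:
        a+=step
        r.move_straight([x,y,z],rot=quat(a),velocity=.1)
        f=F()-b; m=M()-bm
        z2,f2=feel(j,z,b,lim,a)
        if f2[2]>12: z2+=.001; r.move_straight([x,y,z2],velocity=.05)
        print("a%.2f under %.1f F %s Mz %.2f"%(a,(z2-HZ)*1e3,np.round(f2,1),m[2]))
        z=z2
        if z<HZ+.0765: return a,z,True
    return a,z,False
def screw(j,a,z,b,bm,maxturn=1.9,step=.15,pitch=.0042,mlim=1.2):
    x,y=J[j]; a0=a; zh=HZ+.0665
    while a0-a<maxturn:
        a-=step
        z=max(z-pitch*step,zh)
        r.move_straight([x,y,z],rot=quat(a),velocity=.1)
        f=F()-b; m=M()-bm
        for _ in range(3):
            if f[2]>10: z+=.0008
            elif f[2]<1 and z>zh: z=max(z-.0008,zh)
            else: break
            r.move_straight([x,y,z],velocity=.05); f=F()-b
        print("cw %.2f under %.1f F %s Mz %.2f w %.4f"%(a0-a,(z-HZ)*1e3,np.round(f,1),m[2],r.current_width()))
        if abs(m[2])>mlim: print("torque stop"); break
    return a,z
E
python3 - <<'E'
from h import *
l=(.5849,-.3134); a=-.5
grab(*l,a,.194,30,squeeze=False)
z,b,bm=setlid(4,a)
a,z,ok=turnback(4,a,z,b,bm)
print(a,z,ok); now()
E
```

```text
grip t=48.4 F [-0.1  1.2  2.9] p [ 0.585  -0.3135  0.1944] w 0.0647
lifted t=49.2 F [ 0.6  0.1 -0.2] p [ 0.5847 -0.3128  0.3188] w 0.0649
above t=50.2 F [ 0.3 -0.2 -0.1] p [ 0.6292 -0.1893  0.2925] w 0.065
set: under at 72.0 [-2.2  1.4  7. ]
-0.5 0.266 True
 t=54.7 F [-1.9  1.2  7. ] p [ 0.6295 -0.1883  0.2669] w 0.0646
```

Run:
```python
from h import *
b=np.array([.3,-.2,-.1]); bm=M(); print(bm)
a,z=screw(4,-.5,.267,b,bm)
now(); print(ang())
```

```text
[0.19382902 0.51609138 0.01179003]
cw 0.15 under 72.4 F [-1.1  0.7  5.2] Mz -0.09 w 0.0648
cw 0.30 under 71.7 F [-0.4  0.9  8.6] Mz -0.07 w 0.0647
cw 0.45 under 71.1 F [0.4 1.  9.3] Mz -0.22 w 0.0645
cw 0.60 under 70.5 F [-0.4  0.2  7.8] Mz -0.15 w 0.0647
cw 0.75 under 69.8 F [-0.6  0.9  6.9] Mz -0.14 w 0.0645
cw 0.90 under 69.2 F [0.4 0.6 5.3] Mz -0.10 w 0.0646
cw 1.05 under 68.6 F [-0.5  0.3  5.3] Mz -0.05 w 0.0646
cw 1.20 under 68.0 F [0.1 0.8 4.3] Mz -0.11 w 0.0645
cw 1.35 under 67.3 F [-0.3 -0.6  5.9] Mz -0.16 w 0.0648
cw 1.50 under 66.7 F [-0.2  1.7  8.2] Mz 0.07 w 0.0650
cw 1.65 under 66.5 F [-1.   1.6  7.4] Mz 0.57 w 0.0642
cw 1.80 under 67.3 F [-3.8  7.2  9. ] Mz 0.24 w 0.0638
cw 1.95 under 66.7 F [-1.6  5.8  9. ] Mz 0.77 w 0.0646
 t=58.9 F [-1.3  5.6  8.9] p [ 0.6302 -0.1865  0.2612] w 0.0646
-2.443901105316501
```

Run:
```python
from h import *
rel(4)
l=(.3598,-.2935); a=-.4
r.move_pose([.45,-.29,.32],quat(a))
p,s=look("L",l,"s6")
t=cv2.imread("pics/s6.png")[130:330,160:480]
cv2.imwrite("pics/s6z.png",cv2.resize(t,None,fx=2.4,fy=2.4,interpolation=cv2.INTER_CUBIC))
```

```text
released t=59.8 F [ 0.  -0.1 -0. ] p [ 0.6295 -0.1882  0.3312] w 0.0919
s6 found [ 0.3516 -0.2621] score 0.345 shift mm [-8.2 31.4]
```

View pics/s6z.png

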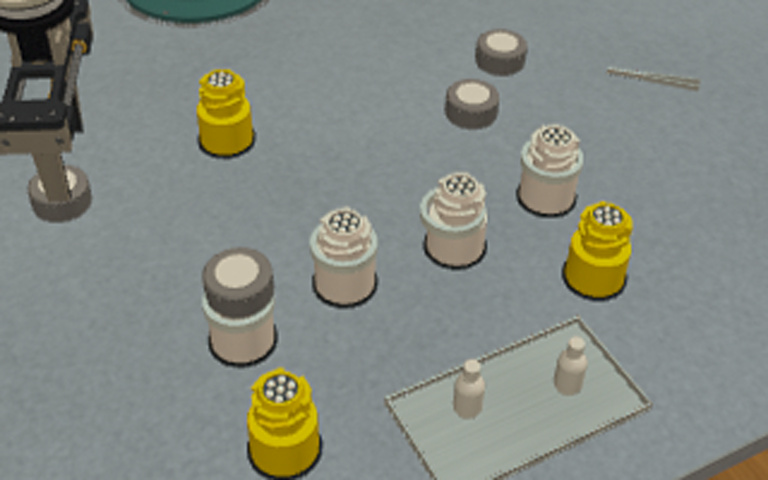

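Run:
```python
from h import *
t=cv2.imread("pics/s6.png")[185:260,320:420]
cv2.imwrite("pics/s6zz.png",cv2.resize(t,None,fx=8,fy=8,interpolation=cv2.INTER_CUBIC))
l=(.3598,-.2935); a=-.4
grab(*l,a,.194,30,squeeze=False)
z,b,bm=setlid(3,a)
print(b,bm)
a,z,ok=turnback(3,a,z,b,bm)
print(a,z,ok); now()
```

```text
grip t=63.4 F [-1.1 -0.1  5.2] p [ 0.36   -0.2936  0.1944] w 0.0647
lifted t=64.1 F [ 0.6 -0.6 -0.8] p [ 0.3597 -0.2929  0.3192] w 0.0649
above t=65.8 F [ 0.1 -0.1 -0.5] p [ 0.6074 -0.0665  0.2927] w 0.0651
set: under at 72.5 [-1.6  1.3  6.4]
[ 0.05379718 -0.05986315 -0.45633974] [-0.13462473  0.09104125  0.00323375]
-0.4 0.26649999999999996 True
 t=70.1 F [-1.6  1.2  5.9] p [ 0.6075 -0.0659  0.2672] w 0.0648
```

View pics/s6zz.png

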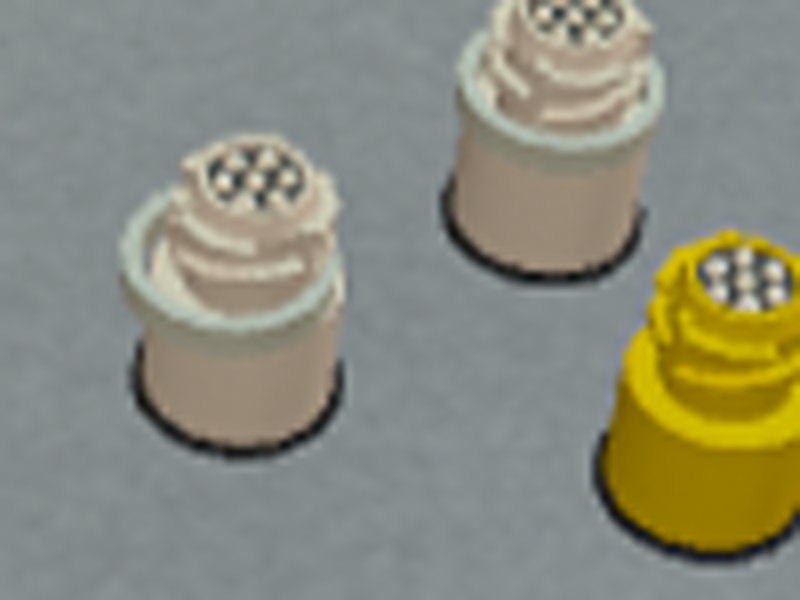

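Run:
```python
from h import *
b=np.array([.05,-.06,-.45]); bm=np.array([-.13,.09,0])
a,z=screw(3,-.4,.267,b,bm,maxturn=1.75)
now(); print(ang())
rel(3)
l=(.4257,.1958); a=-.5   # lid2
r.move_pose([.47,.0,.36],quat(a))
p,s=look("L",l,"s7"); print(look("L",(.3510,.2840),"s7")[0])
t=cv2.imread("pics/s7.png")[130:330,160:480]
cv2.imwrite("pics/s7z.png",cv2.resize(t,None,fx=2.4,fy=2.4,interpolation=cv2.INTER_CUBIC))
# collar on jar 2
im=cv2.imread("pics/s7.png")
q,s=fit("scene",im,np.array(J[2])-SB,.062,.0335,.028,hw=20); print("collar on jar2",q+SB-J[2],s)
q,s=fit("scene",im,np.array(J[1])-SB,.062,.0335,.028,hw=20); print("collar on jar1",q+SB-J[1],s)
```

```text
cw 0.15 under 72.4 F [-1.2  0.9  5.8] Mz -0.08 w 0.0653
cw 0.30 under 71.7 F [-0.3  1.7  5.3] Mz -0.11 w 0.0653
cw 0.45 under 71.1 F [-0.3  0.6  4.1] Mz -0.13 w 0.0649
cw 0.60 under 70.5 F [-0.5  0.1  5.5] Mz -0.08 w 0.0652
cw 0.75 under 69.8 F [-0.2  1.7  3.9] Mz -0.10 w 0.0644
cw 0.90 under 69.2 F [0.6 0.5 3.6] Mz -0.05 w 0.0649
cw 1.05 under 68.6 F [0.4 0.6 1.5] Mz -0.04 w 0.0651
cw 1.20 under 67.2 F [-1.5  0.3  6.1] Mz 0.02 w 0.0649
cw 1.35 under 66.5 F [-0.6  1.9  8.4] Mz 0.51 w 0.0650
cw 1.50 under 67.3 F [-4.3  0.9  7.4] Mz 0.57 w 0.0646
cw 1.65 under 66.7 F [-2.6 -2.1  8.1] Mz 0.24 w 0.0638
cw 1.80 under 66.5 F [ 0.7 -3.7  5.1] Mz 0.87 w 0.0642
 t=74.2 F [ 0.7 -3.7  4.6] p [ 0.6079 -0.0669  0.2614] w 0.0642
-2.1959177202809714
released t=75.2 F [-0.2 -0.3  0.2] p [ 0.6075 -0.0656  0.3308] w 0.092
s7 found [0.4256 0.1959] score 0.599 shift mm [-0.1  0.1]
s7 found [0.3512 0.2839] score 0.583 shift mm [ 0.2 -0.1]
[0.35119144 0.28394883]
collar on jar2 [ 0.00141958 -0.00642793] 0.42044093357172496
collar on jar1 [-4.10333276e-04 -4.62582707e-05] 0.40838743614678774
```

View pics/s7z.png

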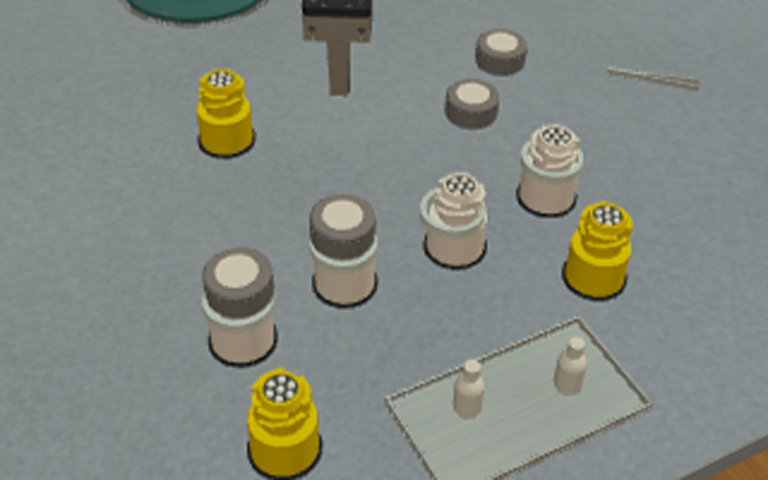

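Run:
```python
from h import *
x,y=J[2]; xo=x+.0010
r.move_pose([xo,y-.004,.33],quat(np.pi/2)); r.move_straight([xo,y-.004,.2445],velocity=.15); b=F(); now()
r.close(5); now(); r.move_straight([x,y,.2445],velocity=.05); print(F()-b)
r.open_gripper(); r.move_straight([x,y,.33],velocity=.25)
l=(.4257,.1958); a=-.5
r.move_pose([.47,.1,.36],quat(a))
look("L",l,"s8")
im=cv2.imread("pics/s8.png")
q,s=fit("scene",im,np.array(J[2])-SB,.062,.0335,.028,hw=20); print("collar on jar2",q+SB-J[2],s)
cv2.imwrite("pics/s8z.png",cv2.resize(im[130:330,160:480],None,fx=2.4,fy=2.4,interpolation=cv2.INTER_CUBIC))
```

```text
t=78.8 F [0.1 0.1 0.4] p [0.6143 0.0591 0.2451] w 0.092
 t=79.2 F [-0.1 -1.1  3.1] p [0.6142 0.0592 0.2453] w 0.0696
[-0.38861544 -1.57009446  4.99325845]
s8 found [0.4258 0.196 ] score 0.604 shift mm [0.1 0.2]
collar on jar2 [ 0.00020783 -0.00016743] 0.42556851590025874
```

View pics/s8z.png

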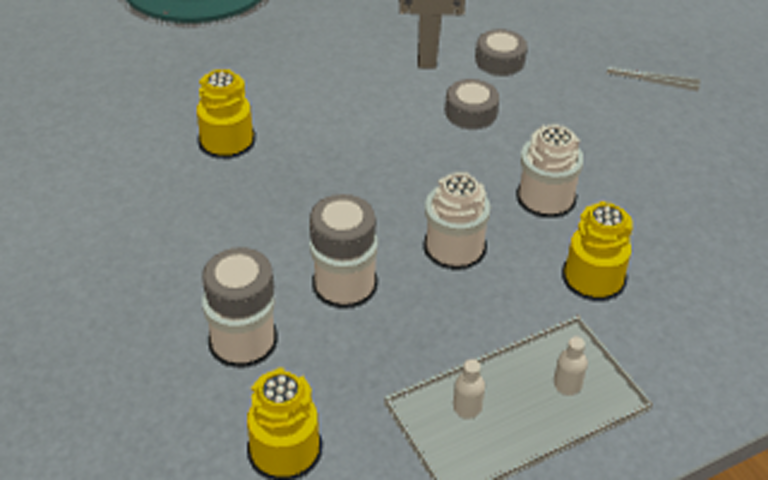

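Run:
```python
from h import *
l=(.4257,.1959); a=-.5
grab(*l,a,.194,30,squeeze=False)
z,b,bm=setlid(2,a)
print(b.tolist(),bm.tolist())
a,z,ok=turnback(2,a,z,b,bm)
print(a,z,ok); now()
```

```text
grip t=83.9 F [-1.2 -0.4  6.1] p [0.4259 0.1961 0.1944] w 0.0637
lifted t=84.7 F [-0.2  0.2 -0.7] p [0.4251 0.1961 0.3192] w 0.0638
above t=86.1 F [-0.7  0.3  0.1] p [0.6128 0.0641 0.2926] w 0.0635
set: under at 81.5 [-1.2  0.5  8. ]
[-0.6991687743508631, 0.2532406447902121, 0.06982884899829145] [-0.05253152059692595, 0.14524276212064402, 0.033075983437501795]
a-0.30 under 72.5 F [-1.2  0.5  5.1] Mz -0.06
-0.3 0.26649999999999996 True
 t=90.7 F [-1.9  0.8  5.1] p [0.6131 0.0632 0.2671] w 0.0639
```

Run:
```python
from h import *
b=np.array([-.7,.25,.07]); bm=np.array([-.05,.145,.03])
a,z=screw(2,-.3,.267,b,bm,maxturn=1.75)
now(); print(ang())
rel(2)
l=(.3511,.2839); a=-.3
r.move_pose([.45,.12,.40],quat(a))
p,s=look("L",l,"s9")
t=cv2.imread("pics/s9.png")[130:330,160:480]
cv2.imwrite("pics/s9z.png",cv2.resize(t,None,fx=2.4,fy=2.4,interpolation=cv2.INTER_CUBIC))
```

```text
cw 0.15 under 72.4 F [0.4 0.2 5.4] Mz -0.08 w 0.0637
cw 0.30 under 71.7 F [1.  0.9 6.8] Mz -0.20 w 0.0635
cw 0.45 under 71.1 F [ 1.5 -0.2  3.9] Mz -0.15 w 0.0639
cw 0.60 under 70.5 F [ 0.9 -0.8  5.4] Mz -0.12 w 0.0637
cw 0.75 under 69.8 F [ 1.7 -0.9  3.6] Mz -0.10 w 0.0636
cw 0.90 under 69.2 F [0.4 0.4 4.3] Mz -0.03 w 0.0638
cw 1.05 under 68.6 F [ 0.9 -0.5  2.7] Mz -0.07 w 0.0640
cw 1.20 under 67.2 F [0.1 0.2 5.9] Mz 0.00 w 0.0634
cw 1.35 under 66.5 F [0.7 0.2 8.4] Mz 0.13 w 0.0635
cw 1.50 under 68.1 F [-4.1 -0.3  5.3] Mz 0.38 w 0.0642
cw 1.65 under 67.5 F [-1.7  0.2  6.4] Mz 0.76 w 0.0647
cw 1.80 under 66.8 F [ 0.1 -1.5  5.6] Mz 0.71 w 0.0651
 t=95.0 F [-0.6 -1.2  5.7] p [0.6134 0.0626 0.2616] w 0.0651
-2.096344470358159
released t=96.0 F [-1.5 -0.2  0.3] p [0.613  0.0634 0.3308] w 0.0922
s9 found [0.3509 0.2841] score 0.581 shift mm [-0.2  0.2]
```

View pics/s9z.png

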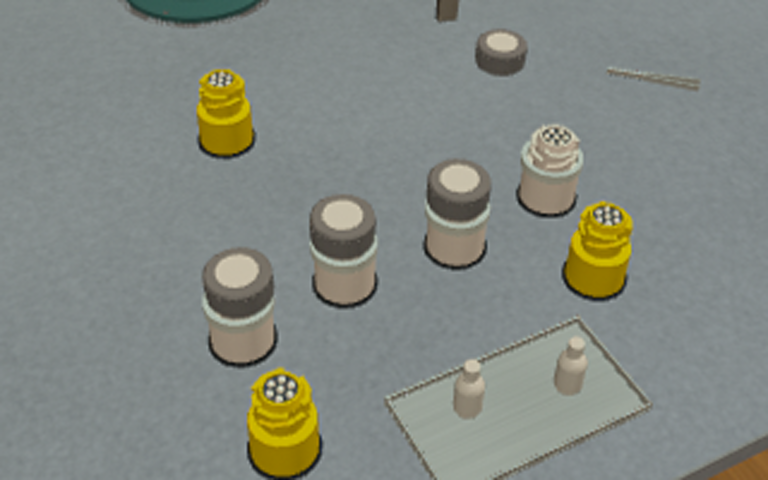

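Three lids are home on jars 4, 3 and 2, and the collars are flat. That leaves the last lid, which goes on jar 1.

Run:
```python
from h import *
l=(.3510,.2840); a=-.5
grab(*l,a,.194,30,squeeze=False)
z,b,bm=setlid(1,a)
a,z,ok=turnback(1,a,z,b,bm)
print(a,z,ok); now()
if ok:
    z=HZ+.073
    a,z=screw(1,a,z,b,bm,maxturn=1.75)
    now(); print(ang())
```

```text
grip t=99.3 F [-0.6 -0.3  6.4] p [0.3511 0.2842 0.1944] w 0.0642
lifted t=100.1 F [ 0.8 -0.8 -1.5] p [0.3504 0.284  0.3193] w 0.0645
above t=101.5 F [ 0.   0.5 -0.3] p [0.5917 0.1958 0.2926] w 0.064
set: under at 81.5 [-2.6 -0.3  9.6]
a-0.30 under 81.5 F [-0.3 -0.6  8.6] Mz 0.12
a-0.10 under 81.5 F [-0.1  0.2  7.2] Mz 0.08
a0.10 under 81.5 F [ 0.1 -0.1  8.3] Mz 0.14
a0.30 under 81.5 F [-0.9  0.5  8.5] Mz 0.05
a0.50 under 72.5 F [-1.9 -0.1  5.1] Mz 0.09
0.5 0.26649999999999996 True
 t=107.5 F [-1.9  0.4  4.8] p [0.5921 0.195  0.2672] w 0.0642
cw 0.15 under 72.4 F [-0.4 -0.2  5.1] Mz -0.12 w 0.0644
cw 0.30 under 71.7 F [-0.  -0.9  6.2] Mz -0.12 w 0.0644
cw 0.45 under 71.1 F [-0.4 -1.3  4.3] Mz -0.08 w 0.0642
cw 0.60 under 70.5 F [-0.3  0.1  3.2] Mz -0.06 w 0.0644
cw 0.75 under 69.8 F [ 0.8 -0.2  2.8] Mz 0.02 w 0.0642
cw 0.90 under 69.2 F [ 0.6 -0.2  1.7] Mz -0.00 w 0.0645
cw 1.05 under 67.8 F [-0.7 -0.5  2.3] Mz 0.05 w 0.0644
cw 1.20 under 67.2 F [-0.5 -0.   5.7] Mz -0.02 w 0.0643
cw 1.35 under 66.5 F [0.9 0.2 6.3] Mz 0.47 w 0.0637
cw 1.50 under 66.5 F [-1.3  2.7  8.2] Mz 0.37 w 0.0643
cw 1.65 under 66.5 F [-3.2  1.   9.7] Mz 0.74 w 0.0651
cw 1.80 under 66.5 F [-2.9  2.5  8.5] Mz 0.81 w 0.0648
 t=111.4 F [-2.9  3.1  8.1] p [0.5917 0.1967 0.2611] w 0.0648
-1.2954161061911627
```

Run:
```python
from h import *
rel(1)
r.move_pose([.42,.33,.42],quat(0)); now()
im={}
for n in("scene","top"):
    im[n]=r.get_image(n)[:,:,::-1].copy(); cv2.imwrite(f"pics/{n}_end.png",im[n])
TB=np.array([-.0008,.0015])
for j in J:
    P={}
    for n,B in(("scene",SB),("top",TB)):
        q,s=fit(n,im[n],np.array(J[j])-B,.097,.0205,hw=13); P[n]=(q+B-J[j])*1e3; print(j,n,np.round(P[n],1),round(s,2))
    # height from triangulation, with the calibrated per-camera xy shift
    U={n:proj(n,[*(P[n]/1e3+J[j]-B),.097]) for n,B in(("scene",SB),("top",TB))}
    s=least_squares(lambda p:np.r_[proj("scene",p-[*SB,0])-U["scene"],proj("top",p-[*TB,0])-U["top"]],[*J[j],.097],x_scale=.01)
    print("  lid top z %.1f mm"%(s.x[2]*1e3),np.round((s.x[:2]-J[j])*1e3,1))
    q,s=fit("scene",im["scene"],np.array(J[j])-SB,.062,.0335,.028,hw=20); print("  collar",np.round((q+SB-J[j])*1e3,1),round(s,2))
cv2.imwrite("pics/endz.png",cv2.resize(im["scene"][130:330,160:480],None,fx=2.4,fy=2.4,interpolation=cv2.INTER_CUBIC))
cv2.imwrite("pics/endt.png",cv2.resize(im["top"][110:290,190:480],None,fx=2.6,fy=2.6,interpolation=cv2.INTER_CUBIC))
```

```text
released t=112.4 F [-0.3 -0.2 -0.4] p [0.592  0.1951 0.3309] w 0.0922
 t=113.3 F [ 0.1 -0.7 -0.3] p [0.4202 0.3296 0.4195] w 0.0918
1 scene [-1.6  2.5] 0.76
1 top [-1.2  1.8] 0.86
  lid top z 97.5 mm [-1.2  1.9]
  collar [-0.1  0. ] 0.15
2 scene [-2.6  0.5] 0.81
2 top [-1.9 -0.1] 0.87
  lid top z 97.7 mm [-2. -0.]
  collar [ 0.  -0.8] 0.19
3 scene [-2.4 -0.2] 0.85
3 top [-1.9 -0.9] 0.88
  lid top z 97.5 mm [-2.  -0.6]
  collar [ 0.1 -0.5] 0.2
4 scene [-1.4  2. ] 0.87
4 top [-0.3  1. ] 0.87
  lid top z 98.1 mm [-0.5  1.5]
  collar [0.4 0.2] 0.23
```

View pics/endz.png

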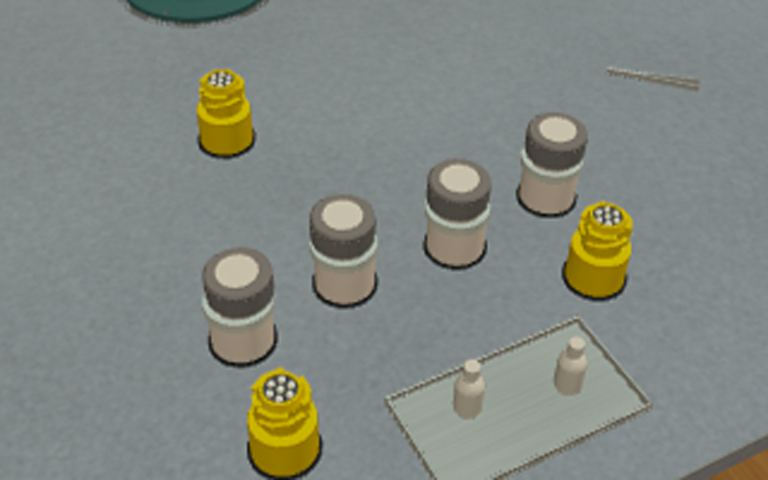

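View pics/endt.png

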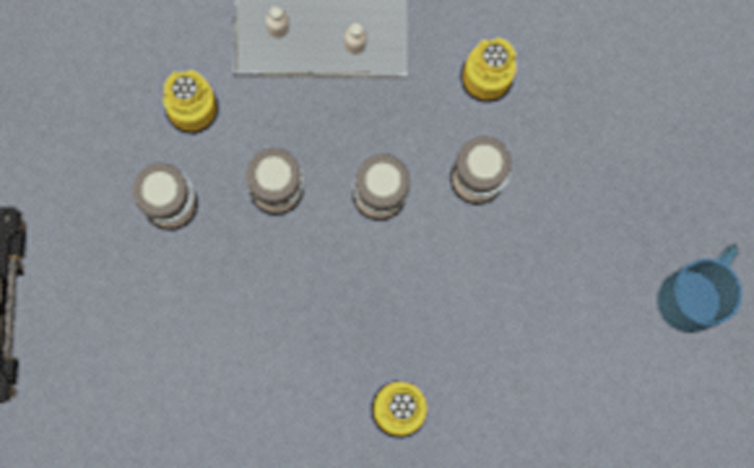

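Run:
```python
from workcell import r
print(r.hand_in(), r.current_time())
```

```text
the job is handed in; nothing more can be done
the job is handed in; nothing more can be done
```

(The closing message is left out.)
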